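# Load the light-ageing chamber and ease its binding shutter shut

### The arm

A 6-joint arm with a two-finger parallel gripper is mounted at the origin on the work surface. World frame = base frame: x ahead of the robot, y to its left, z up, the work surface at z = 0. Lengths are in m, angles in rad, forces in N, time in s.
With the tool pointing down it reaches from about 0.225 to 0.875 m from the base axis. Payload 3.4 kg.
Tool frame: the origin (TCP) lies at the very end of the fingers, on their centre line; the grasp point (between the pads) lies 19 mm behind it; z points along the fingers, y is the line along which they close (so a half turn about z gives the same grasp; the last joint's range is limited). The gripper opens to 85 mm and grips with 20 to 120 N. Pads are 22 mm wide; open, the fingers measure 114 mm over their backs; the gripper's body (76 mm by 85 mm) begins 54 mm behind the grasp point. The pads swing forward as they close: fully open they stand 13 mm farther back than shut.
Start: joints at [-1.452, 0.276, 1.505, -0, 1.361, -0.121], TCP at [0.137, -0.559, 0.208] pointing down, gripper open.
Joint ranges: [-2.89, 2.89], [-0.75, 2.08], [0.22, 2.7], [-1.18, 4.32], [0.11, 2.71], [-2.7, 2.7]. Speed limits (rad/s): [2.57, 2.57, 3.14, 3.14, 3.14, 3.14].

### API

Orientations are given as a unit quaternion [w, x, y, z].
In Python, from rig import get_state, optics, sign_off gives the robot as it stands.
- The arm moves only by the tool send_rows, never from a script. Its argument "increments" is a list of rows, each an object with "gripper": the gripper's target within -1 to 1 (shut at 1, half-way at 0, fully open at -1); "linear": the shift along the world's x, y, z in m, a list of three; "delta_rot": the turn, a rotation vector about the world's x, y, z in rad, a list of three. In form: [{"gripper": gripper, "linear": [dx, dy, dz], "delta_rot": [rx, ry, rz]}, ...]. A call has 1 to 8 rows; each row is the pose to reach, as a shift and turn from the pose commanded when the call began; what a row does not reach only later rows make up. A row lasts 1/10 s, in which the tool goes at most 50 mm and 8.59 degrees, less where a joint would pass 70% of its speed; a pose out of reach is approached as far as the arm can. A call with a gripper value outside its range is refused whole. The fingers move at their own pace and stop on an object; "newtons" is the grip in N (left out, the last holds). Time passes only in rows, so rows that repeat a pose let the fingers close. It gives the time, the measured TCP pose, the force, the opening and the grip force at its end, in the units of the state.
- get_state(): the state, without advancing time (a new reading comes with each control period).
- optics.get_image(name): name is "scene" or "top"; returns a dict with "pixels" (480x640x3 uint8, blue, green, red), "K" (3x3 intrinsics, pixels), "rvec" (rotation vector, rad) and "tvec" (3), from world to camera coordinates, as OpenCV has them. Camera axes: x right, y down, z forward; pixel columns grow to the right and rows downward; lengths in m; the calibration is good to about 2 mm. A picture is of the moment at which its call begins. There is no depth.
- sign_off(): hands the job in; it is judged then, once.
The state is a dict: "clock": time; "qpos": joint angles; "qd": joint speeds; "effort": joint torques, N m; "position": TCP position; "ee_rot": TCP orientation; "contact_force": force on the tool from outside, world axes, zero at the start; "moment": the same for the moment, N m; "width": finger opening in m; "gripper_force": force on a finger pad.
Only numpy, scipy, OpenCV 4.12 (cv2) and the standard library are available. Lean on these libraries where they do the work, as an engineer would, in place of code of your own. Each camera call takes 0.05 s, during which the arm holds its last target. There are 200 camera calls.

### The job

Take the orange-lidded sample cassette from the rack and stand it upright, squarely on the black pad in the middle of the chamber's open bay, then close the blue shutter fully home at both ends. The shutter binds in its track when one end gets ahead, so ease it along with pushes behind its two black blocks in turn and do not force it. Leave the other cassettes, the tin and the flask standing where they are.

Things in the scene. Friction and masses are not known exactly. Their poses are not given: they have to be found in the camera images.
- chamber: Fixed white light-ageing chamber, 227 mm (its x) by 258 mm (its y, -55 to +203); origin at bench level under the bay's centre, z up. Its shutter closes towards -y against the front wall (top 76 mm). Guide walls (top 88 mm) overhang the shutter's edges beyond |x| = 94. A fixed grey lamp housing (x -45 to +45, y +65 to +203, top 96 mm) covers the middle of the parked shutter: cross above it.
- bay (a point): Centre of the bay's floor on the black pad, 8 mm above the bench; axes as the chamber's. The bay is a slot 50 mm wide (y -25 to +25) and 164 mm long (x -82 to +82) with walls up to 64 mm above the bench. The cassette fits only with its 54 mm side along x, 40 mm across the slot, so the only finger room is at its +x and -x faces.
- shutter: Loose blue panel, 200 mm (x) by 90 mm (y) by 6 mm, about 0.6 kg, held down by the guides. Origin at its underside's centre, 66 mm above the bench; axes as the chamber's when square. Slides with 2 to 8 N. Pushed at one end only, that end advances and the other stays, until it binds at about 0.12 rad out of square and wedges by 0.16: push then at the other end.
- push_near (a point): Centre of the rear (+y) face of the black push block at the shutter's -x end (near the robot), 79.5 mm above the bench; axes as the shutter's. The block is 29 mm (x, centred at shutter x = -72.5) by 90 mm (y, the shutter's whole length) by 15 mm, from 72 to 87 mm above the bench; too long to grip. Chamber y of this point: 45 mm when home, about 125 to 155 mm at the start.
- push_far (a point): The same point on the block at the shutter's +x end (away from the robot; shutter x = +72.5).
- rack: Fixed aluminium rack, 222 mm (its x) by 52 mm, base 6 mm thick; origin under its centre. Slots at x = -72, 0, +72 hold a cassette each, standing on the base, long side along x. Fins 58 mm high over the bench stand 6 mm from the cassettes' x faces, so there a cassette can be gripped only across its 40 mm width (rack y).
- cassette_orange_center (a point): Sample cassette, a closed white plastic box with an orange lid, 54 mm (its x) by 40 mm (its y) by 54 mm high, about 120 g. Point at its centre, 27 mm above its underside; z up, axes along its sides. This one is to be loaded; any of the three slots.
- cassette_blue_center (a point): Sample cassette, a closed white plastic box with a blue lid, 54 mm (its x) by 40 mm (its y) by 54 mm high, about 120 g. Point at its centre, 27 mm above its underside; z up, axes along its sides. Bystander.
- cassette_green_center (a point): Sample cassette, a closed white plastic box with a green lid, 54 mm (its x) by 40 mm (its y) by 54 mm high, about 120 g. Point at its centre, 27 mm above its underside; z up, axes along its sides. Bystander.
- tin_center (a point): Bystander: bare steel sample tin, 70 mm diameter, 100 mm high, standing on the bench; point at its centre.
- flask_center (a point): Bystander: amber bottle with white cap, 56 mm diameter, 120 mm high, standing on the bench; point at its centre.
- cassette_orange: The same orange-lidded cassette, origin at the centre of its underside.
There are look-alikes about, which are no part of the job. There is more than one size of the shutter; the job needs the larger.

How it is judged:
By the outcome, as a careful person would: the job done as asked, in the order asked, and still so for the second after the job is handed in, with the robot touching nothing.
It also fails if it takes over 69 s, if anything falls off the work surface, if the arm or the gripper's body presses on something with over 40 N, if the wrist force passes 120 N, or if a joint passes its speed limit or range.

## Working session

There is one attempt and no reset: what is moved stays moved. The work goes in short steps, Python scripts to look and compute and a tool call to move; the robot and the scene stay as the last step left them, time stands still between calls to the robot, and variables do not carry over. Pictures are saved under pics/ and viewed, at most 10 in all, crops included, and the job is handed in when it is done.

Besides the shell and the picture viewer there is one more tool, called after "Request:" as name([rows], argument=value, ...), one row to a line, values as JSON. send_rows: Moves the arm, as the interface text tells. Its arguments: {"type":"object","properties":{"increments":{"type":"array"},"newtons":{"type":"number"}},"required":["increments"]}

```bash
ls; mkdir -p pics; cat > h.py <<'E'
import numpy as np, cv2
from rig import get_state, optics, sign_off
def shot(n,save=None):
    d=optics.get_image(n)
    if save: cv2.imwrite('pics/'+save,d['pixels'])
    return d
def ray(d,px):
    R=cv2.Rodrigues(np.array(d['rvec'],float))[0]; t=np.array(d['tvec'],float).ravel()
    p=cv2.undistortPoints(np.array([[px]],float),np.array(d['K'],float),None).ravel()
    return -R.T@t, R.T@np.array([p[0],p[1],1.])
def onz(d,px,z):
    o,v=ray(d,px); return o+v*(z-o[2])/v[2]
def proj(d,P):
    return cv2.projectPoints(np.array(P,float).reshape(-1,1,3),np.array(d['rvec'],float),np.array(d['tvec'],float),np.array(d['K'],float),None)[0].reshape(-1,2)
E
python3 - <<'E'
from h import *
for n in('scene','top'):
    d=shot(n,n+'0.png'); print(n,ray(d,(320,240)))
print(get_state())
E
```

```text
pics
scene (array([ 0.83159658, -0.32354982,  0.81732418]), array([-0.43554109,  0.33192134, -0.83694304]))
top (array([ 0.30173228, -0.02177491,  0.92618361]), array([ 0.20779698, -0.0383815 , -0.9775941 ]))
{'clock': 0.1, 'qpos': array([-1.45201327e+00,  2.76554268e-01,  1.50598132e+00,  3.20515411e-05,
        1.36069246e+00, -1.20998304e-01]), 'qd': array([-1.04889329e-03, -3.85329954e-04, -5.43883384e-04, -4.10475937e-04,
       -5.25647175e-05,  2.32435743e-03]), 'effort': array([ 9.35902353e-04, -4.17699337e+01, -2.46404904e+01, -1.23597151e-04,
        5.76464998e-03,  1.47620983e-05]), 'position': array([ 0.13650613, -0.55805825,  0.20722344]), 'ee_rot': array([-8.17679934e-04,  9.92821786e-01,  1.19600302e-01,  1.65763055e-05]), 'contact_force': array([-0.91229049, -0.34215216, -0.82073906]), 'moment': array([ 0.01105446, -0.03080694, -0.03689002]), 'gripper_force': 0.0, 'width': 0.08558613959849658}
```

View pics/scene0.png

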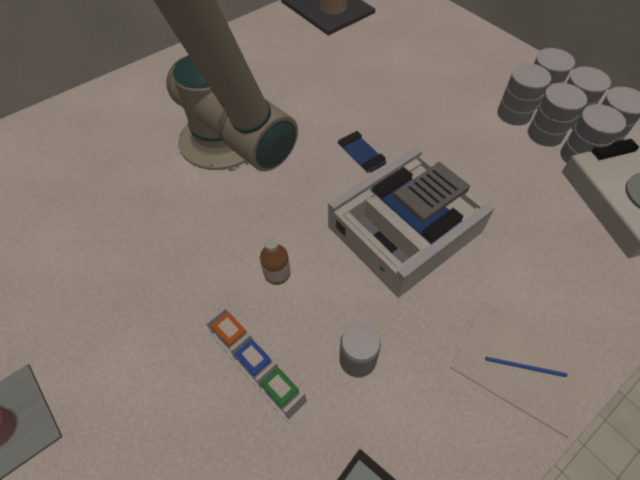

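View pics/top0.png

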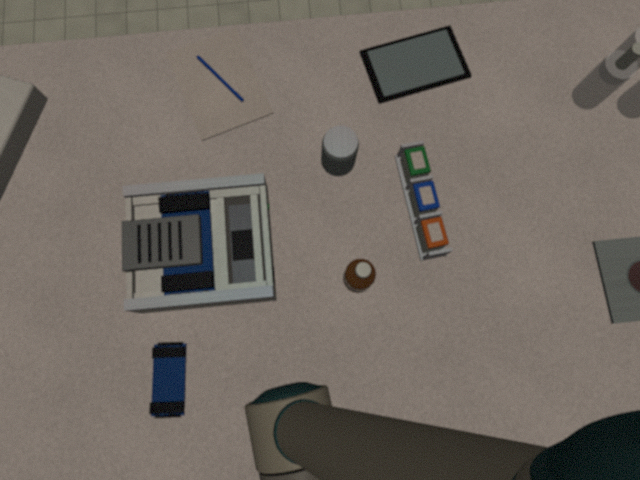

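The scene view shows three cassettes in the rack: orange (228,328), blue (253,357) and green (281,387). The large shutter is in the chamber near (415,205). In the top view orange is at (433,232) and the chamber spans (123..273, 178..310). There are two shutter candidates in the top view. The one at (187,240) sits in the chamber under the lamp housing and is larger, so it fits. The loose one at (168,380) is a smaller look-alike. Only one cassette has an orange lid. Next I'll measure and confirm with a crop.

```bash
cat >> h.py <<'E'
HSV={'orange':((5,150,120),(16,255,255)),'blue':((105,150,80),(125,255,255)),'green':((45,100,60),(85,255,255))}
def blobs(img,lo,hi,amin=40):
    m=cv2.inRange(cv2.cvtColor(img,cv2.COLOR_BGR2HSV),lo,hi)
    m=cv2.morphologyEx(m,cv2.MORPH_CLOSE,np.ones((3,3)))
    cs=cv2.findContours(m,cv2.RETR_EXTERNAL,cv2.CHAIN_APPROX_NONE)[0]
    return [c for c in cs if cv2.contourArea(c)>amin]
E
python3 - <<'E'
from h import *
D={n:shot(n) for n in('scene','top')}
for n,d in D.items():
    for k,(lo,hi) in HSV.items():
        for c in blobs(d['pixels'],lo,hi):
            r=cv2.minAreaRect(c)
            P=np.array([onz(d,p,.06)[:2] for p in cv2.boxPoints(r)])
            e=P[1]-P[0];f=P[2]-P[1]
            print(n,k,np.round(r[0],1),cv2.contourArea(c),'ctr',P.mean(0).round(4),'edges',np.linalg.norm(e).round(3),np.degrees(np.arctan2(e[1],e[0])).round(1),np.linalg.norm(f).round(3))
a=cv2.resize(D['top']['pixels'][160:320,110:290],None,fx=3,fy=3,interpolation=cv2.INTER_CUBIC)
b=cv2.resize(D['top']['pixels'][135:270,385:460],None,fx=3.5,fy=3.5,interpolation=cv2.INTER_CUBIC)
o=np.zeros((480,540+b.shape[1],3),np.uint8);o[:a.shape[0],:540]=a;o[:b.shape[0],540:]=b
o=np.clip(o.astype(float)*1.6,0,255).astype(np.uint8)
cv2.imwrite('pics/crop1.png',o);print(o.shape)
E
```

```text
scene orange [228. 328.] 533.0 ctr [ 0.4798 -0.2702] edges 0.038 102.0 0.054
scene blue [252.5 356.6] 556.5 ctr [ 0.5517 -0.2656] edges 0.037 96.9 0.052
scene green [279.  386.5] 670.5 ctr [ 0.6225 -0.26  ] edges 0.038 97.8 0.053
top orange [434.7 231.5] 435.5 ctr [ 0.4802 -0.269 ] edges 0.036 -80.7 0.049
top blue [425.7 195.3] 468.0 ctr [ 0.5512 -0.2633] edges 0.037 -81.4 0.053
top green [416.7 160.2] 460.0 ctr [ 0.6226 -0.257 ] edges 0.039 -81.1 0.053
(480, 802, 3)
```

View pics/crop1.png

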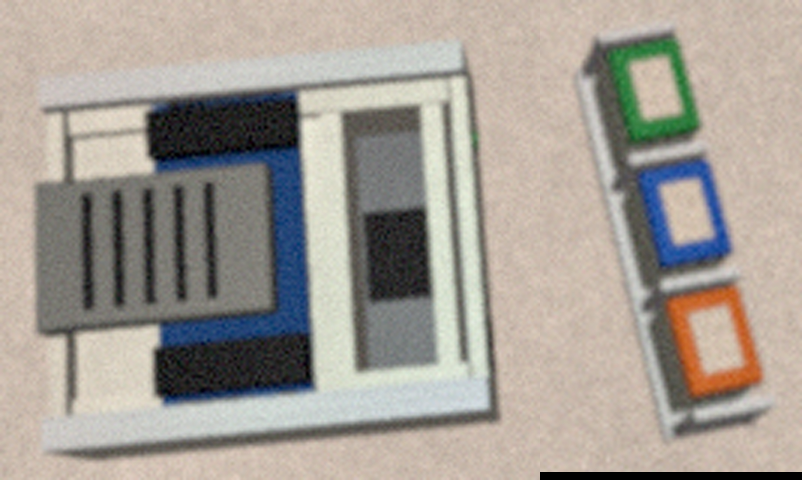

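The crop confirms the single orange-lidded cassette at the near end of the rack (crop 712,342) and the larger shutter in the chamber with its black blocks (crop 225,130 and 235,365). The bay and its black pad are open at (398,253).

```bash
cat >> h.py <<'E'
def fit2(L,W):
    L=np.array(L,float)[:,:2];W=np.array(W)[:,:2];a=L-L.mean(0);b=W-W.mean(0)
    t=np.arctan2((a[:,0]*b[:,1]-a[:,1]*b[:,0]).sum(),(a*b).sum()); R=np.array([[np.cos(t),-np.sin(t)],[np.sin(t),np.cos(t)]])
    o=W.mean(0)-R@L.mean(0); return o,t,W-(L@R.T+o)
E
python3 - <<'E'
from h import *
d=shot('top'); c=lambda x,y,z:onz(d,(110+x/3-.33,160+y/3-.33),z)
o,t,r=fit2([(.1135,-.055),(-.1135,-.055),(-.1135,.203),(.1135,.203)],[c(464,42,.088),c(490,410,.088),c(44,453,.088),c(40,79,.088)])
print('chamber',o,t,(r*1e3).round(1))
o2,t2,r2=fit2([(.082,.025),(-.082,.025),(-.082,-.025),(.082,-.025)],[c(343,112,.064),c(357,371,.064),c(438,362,.064),c(418,107,.064)])
print('slot',o2,t2,(r2*1e3).round(1))
R=lambda t:np.array([[np.cos(t),-np.sin(t)],[np.sin(t),np.cos(t)]])
for n,p in(('far',c(148,135,.087)),('near',c(155,373,.087)),('farfront',c(300,126,.087)),('nearfront',c(312,363,.087))):print(n,R(t).T@(p[:2]-o))
s=shot('scene')
def tri(a,b):
    (o1,v1),(o2,v2)=ray(d,a),ray(s,b); A=np.stack([v1,-v2],1); k=np.linalg.lstsq(A,o2-o1,rcond=None)[0]
    return (o1+k[0]*v1+o2+k[1]*v2)/2
print('flask cap',tri((365,269),(272,245)),'tin top',tri((341,138),(360,341)))
# overlay in scene for check
f=lambda L:[list(o+R(t)@np.array(p[:2]))+[p[2]] for p in L]
im=s['pixels'].copy()
for q in proj(s,f([(.1135,-.055,.088),(-.1135,-.055,.088),(-.1135,.203,.088),(.1135,.203,.088),(.082,.025,.064),(-.082,.025,.064),(-.082,-.025,.064),(.082,-.025,.064)])): cv2.circle(im,tuple(np.int32(q*8+4)),10,(0,0,255),-1,shift=3)
cv2.imwrite('pics/ov.png',cv2.resize(im[130:310,300:520],None,fx=3.5,fy=3.3))
E
```

```text
chamber [0.50220725 0.09071898] -0.009581657485930224 [[-0.4 -0.6]
 [ 0.5  0.5]
 [ 0.  -0.3]
 [-0.1  0.5]]
slot [0.5037606  0.09149751] -0.005778997503677348 [[-0.5 -1.5]
 [ 0.7 -0.7]
 [ 1.4  0.6]
 [-1.7  1.6]]
far [0.07194996 0.13909252]
near [-0.0731202   0.13834809]
farfront [0.06905088 0.04727151]
nearfront [-0.07584403  0.04697471]
flask cap [ 0.41683351 -0.12303858  0.11488182] tin top [ 0.66142265 -0.11423721  0.10627257]
```

View pics/ov.png

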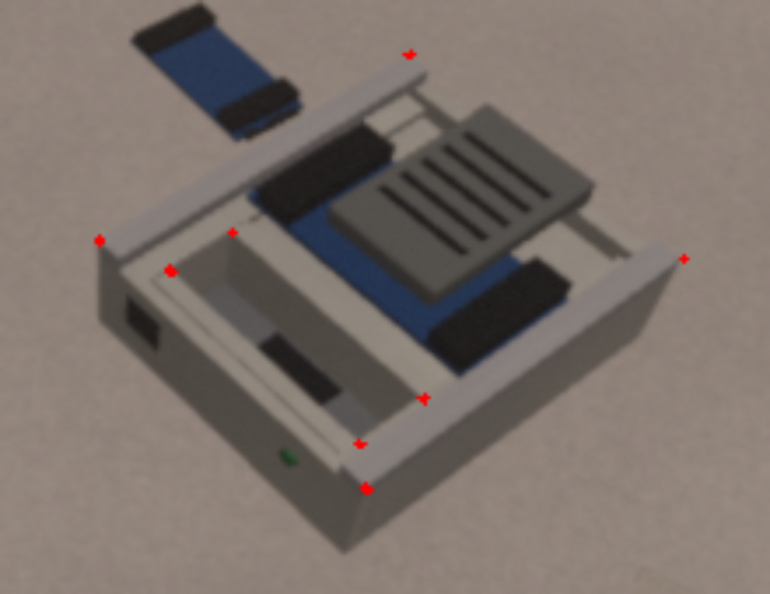

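The overlay points sit on the chamber's corners and the slot rim to within a few mm. Bay is at (0.503, 0.091) with yaw −0.009, and orange is at (0.480, −0.2695) with rack yaw ≈0.078. Now I'll move above the orange cassette.

Request:
send_rows([
  {"gripper": -1, "linear": [0.343, 0.289, -0.08], "delta_rot": [0, 0, -0.162]},
  {"gripper": -1, "linear": [0.343, 0.289, -0.08], "delta_rot": [0, 0, -0.162]},
  {"gripper": -1, "linear": [0.343, 0.289, -0.08], "delta_rot": [0, 0, -0.162]},
  {"gripper": -1, "linear": [0.343, 0.289, -0.08], "delta_rot": [0, 0, -0.162]},
  {"gripper": -1, "linear": [0.343, 0.289, -0.08], "delta_rot": [0, 0, -0.162]},
  {"gripper": -1, "linear": [0.343, 0.289, -0.08], "delta_rot": [0, 0, -0.162]},
  {"gripper": -1, "linear": [0.343, 0.289, -0.08], "delta_rot": [0, 0, -0.162]},
  {"gripper": -1, "linear": [0.343, 0.289, -0.08], "delta_rot": [0, 0, -0.162]},
], newtons=30)

```text
clock: 1.1
position: [0.4382, -0.3042, 0.1378]
ee_rot: [0.0, 0.999, 0.039, 0.0]
contact_force: [-0.4, -0.9, -0.4]
width: 0.0854
gripper_force: 0.0
```

Request:
send_rows([
  {"gripper": -1, "linear": [0.035, 0.03, -0.015], "delta_rot": [0, 0, 0]},
  {"gripper": -1, "linear": [0.035, 0.03, -0.015], "delta_rot": [0, 0, 0]},
  {"gripper": -1, "linear": [0.035, 0.03, -0.015], "delta_rot": [0, 0, 0]},
])

```text
clock: 1.4
position: [0.4721, -0.2746, 0.1225]
ee_rot: [-0.0, 0.999, 0.04, -0.001]
contact_force: [-0.2, -0.2, 0.6]
width: 0.0855
gripper_force: 0.0
```

```bash
python3 - <<'E'
from h import *
st=get_state();p=st['position'];print(p,st['ee_rot'],st['clock'])
D={n:shot(n) for n in('scene','top')}
for n,d in D.items():
    print(n,proj(d,[p,[.48,-.2695,.06]]))
a=D['scene']['pixels'][230:430,130:330];b=D['top']['pixels'][140:340,340:540]
cv2.imwrite('pics/c2.png',cv2.resize(np.hstack([a,b]),None,fx=2,fy=2,interpolation=2))
E
```

```text
[ 0.47209327 -0.27463953  0.12247987] [-1.29250881e-04  9.99184448e-01  4.03725378e-02 -6.93228984e-04] 1.4
scene [[216.22910943 311.93900745]
 [228.34235528 327.63603014]]
top [[447.70405428 227.33450468]
 [434.97108885 231.45587767]]
```

View pics/c2.png

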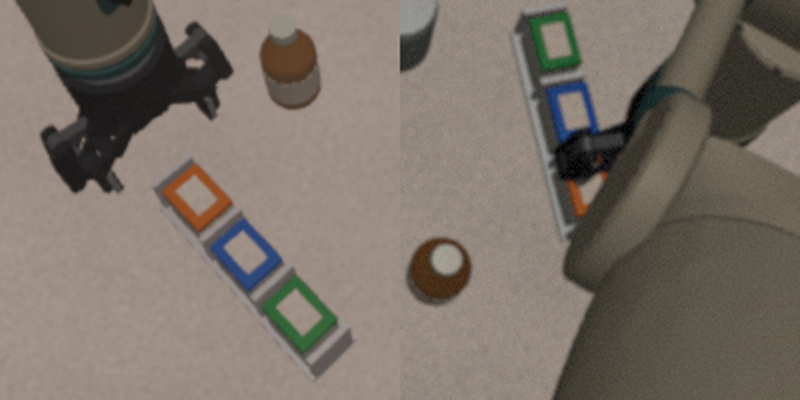

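The gripper (scene tips ≈(235,286) and (189,323)) straddles the line through the orange cassette squarely. I'll centre, descend and grip.

Request:
send_rows([
  {"gripper": -1, "linear": [0.008, 0.005, 0], "delta_rot": [0, 0, 0]},
  {"gripper": -1, "linear": [0.008, 0.005, -0.02], "delta_rot": [0, 0, 0]},
  {"gripper": -1, "linear": [0.008, 0.005, -0.06], "delta_rot": [0, 0, 0]},
  {"gripper": -1, "linear": [0.008, 0.005, -0.1], "delta_rot": [0, 0, 0]},
  {"gripper": -1, "linear": [0.008, 0.005, -0.1], "delta_rot": [0, 0, 0]},
  {"gripper": 1, "linear": [0.008, 0.005, -0.1], "delta_rot": [0, 0, 0]},
  {"gripper": 1, "linear": [0.008, 0.005, -0.1], "delta_rot": [0, 0, 0]},
  {"gripper": 1, "linear": [0.008, 0.005, -0.1], "delta_rot": [0, 0, 0]},
], newtons=30)

```text
clock: 2.3
position: [0.4813, -0.2717, 0.0252]
ee_rot: [0.001, 0.999, 0.039, 0.002]
contact_force: [-0.8, 3.1, 2.8]
width: 0.0436
gripper_force: 1.1
```

Request:
send_rows([
  {"gripper": 1, "linear": [0, 0, 0], "delta_rot": [0, 0, 0]},
  {"gripper": 1, "linear": [0, 0, 0], "delta_rot": [0, 0, 0]},
  {"gripper": 1, "linear": [0, 0, 0], "delta_rot": [0, 0, 0]},
  {"gripper": 1, "linear": [0, 0, 0.01], "delta_rot": [0, 0, 0]},
])

```text
clock: 2.7
position: [0.4795, -0.2703, 0.0334]
ee_rot: [-0.0, 0.999, 0.039, -0.0]
contact_force: [-0.4, -0.3, -1.3]
width: 0.0394
gripper_force: 30.7
```

Gripped (39.4 mm, 30 N). I'll lift, carry it to free bench between the flask, tin and chamber, and set it down for a regrasp across the 54 mm sides.

Request:
send_rows([
  {"gripper": 1, "linear": [0, 0, 0.04], "delta_rot": [0, 0, 0]},
  {"gripper": 1, "linear": [0, 0, 0.09], "delta_rot": [0, 0, 0]},
  {"gripper": 1, "linear": [0, 0, 0.135], "delta_rot": [0, 0, 0]},
  {"gripper": 1, "linear": [0.015, 0.045, 0.135], "delta_rot": [0, 0, -0.03]},
  {"gripper": 1, "linear": [0.03, 0.09, 0.135], "delta_rot": [0, 0, -0.06]},
  {"gripper": 1, "linear": [0.045, 0.135, 0.135], "delta_rot": [0, 0, -0.087]},
  {"gripper": 1, "linear": [0.06, 0.18, 0.135], "delta_rot": [0, 0, -0.087]},
  {"gripper": 1, "linear": [0.06, 0.2, 0.135], "delta_rot": [0, 0, -0.087]},
])

```text
clock: 3.5
position: [0.5411, -0.0668, 0.1689]
ee_rot: [-0.001, 1.0, -0.003, 0.001]
contact_force: [0.1, -1.2, -2.1]
width: 0.039
gripper_force: 31.1
```

Request:
send_rows([
  {"gripper": 1, "linear": [0, 0, -0.045], "delta_rot": [0, 0, 0]},
  {"gripper": 1, "linear": [0, 0, -0.09], "delta_rot": [0, 0, 0]},
  {"gripper": 1, "linear": [0, 0, -0.13], "delta_rot": [0, 0, 0]},
  {"gripper": 1, "linear": [0, 0, -0.142], "delta_rot": [0, 0, 0]},
  {"gripper": 1, "linear": [0, 0, -0.142], "delta_rot": [0, 0, 0]},
])

```text
clock: 4.0
position: [0.5386, -0.0703, 0.025]
ee_rot: [-0.0, 1.0, -0.005, -0.002]
contact_force: [0.0, -0.0, -1.1]
width: 0.039
gripper_force: 31.1
```

Request:
send_rows([
  {"gripper": 1, "linear": [0, 0, -0.004], "delta_rot": [0, 0, 0]},
  {"gripper": 1, "linear": [0, 0, -0.0065], "delta_rot": [0, 0, 0]},
  {"gripper": 1, "linear": [0, 0, -0.0075], "delta_rot": [0, 0, 0]},
  {"gripper": 1, "linear": [0, 0, -0.0075], "delta_rot": [0, 0, 0]},
])

```text
clock: 4.4
position: [0.5404, -0.0708, 0.0194]
ee_rot: [0.0, 1.0, -0.005, 0.001]
contact_force: [-0.1, -0.0, -1.6]
width: 0.0395
gripper_force: 31.2
```

Request:
send_rows([
  {"gripper": 1, "linear": [0, 0, -0.001], "delta_rot": [0, 0, 0]},
  {"gripper": 1, "linear": [0, 0, -0.0015], "delta_rot": [0, 0, 0]},
  {"gripper": 1, "linear": [0, 0, -0.0015], "delta_rot": [0, 0, 0]},
])

```text
clock: 4.7
position: [0.5405, -0.0707, 0.0193]
ee_rot: [0.0, 1.0, -0.005, 0.001]
contact_force: [-2.9, 1.1, 10.3]
width: 0.039
gripper_force: 32.3
```

Contact with the bench (10 N). I'll release, rise above the cassette and turn 90°.

Request:
send_rows([
  {"gripper": 1, "linear": [0, 0, 0.001], "delta_rot": [0, 0, 0]},
  {"gripper": -1, "linear": [0, 0, 0.001], "delta_rot": [0, 0, 0]},
  {"gripper": -1, "linear": [0, 0, 0.001], "delta_rot": [0, 0, 0]},
  {"gripper": -1, "linear": [0, 0, 0.001], "delta_rot": [0, 0, 0]},
  {"gripper": -1, "linear": [0, 0, 0.001], "delta_rot": [0, 0, 0]},
  {"gripper": -1, "linear": [0, 0, 0.03], "delta_rot": [0, 0, 0]},
  {"gripper": -1, "linear": [0, 0, 0.075], "delta_rot": [0, 0, 0]},
  {"gripper": -1, "linear": [0, 0, 0.09], "delta_rot": [0, 0, 0.1]},
])

```text
clock: 5.5
position: [0.5423, -0.0712, 0.1107]
ee_rot: [0.001, 0.999, 0.047, 0.003]
contact_force: [0.8, 0.1, 0.3]
width: 0.0852
gripper_force: 0.0
```

Request:
send_rows([
  {"gripper": -1, "linear": [0, 0, 0], "delta_rot": [0, 0, 1.471]},
  {"gripper": -1, "linear": [0, 0, 0], "delta_rot": [0, 0, 1.471]},
  {"gripper": -1, "linear": [0, 0, 0], "delta_rot": [0, 0, 1.471]},
  {"gripper": -1, "linear": [0, 0, 0], "delta_rot": [0, 0, 1.471]},
  {"gripper": -1, "linear": [0, 0, 0], "delta_rot": [0, 0, 1.471]},
  {"gripper": -1, "linear": [0, 0, 0], "delta_rot": [0, 0, 1.471]},
  {"gripper": -1, "linear": [0, 0, 0], "delta_rot": [0, 0, 1.471]},
  {"gripper": -1, "linear": [0, 0, 0], "delta_rot": [0, 0, 1.471]},
])

```text
clock: 6.3
position: [0.5397, -0.0706, 0.1068]
ee_rot: [-0.0, 0.797, 0.604, -0.0]
contact_force: [0.2, 0.5, -0.4]
width: 0.0855
gripper_force: 0.0
```

```bash
python3 - <<'E'
from h import *
from scipy.spatial.transform import Rotation as Ro
st=get_state();w,x,y,z=st['ee_rot'];M=Ro.from_quat([x,y,z,w]).as_matrix()
print(st['position'],'x-ang',np.arctan2(M[1,0],M[0,0]),'z',M[:,2],st['qpos'])
for n in('scene','top'):
    d=shot(n)
    for c in blobs(d['pixels'],*HSV['orange']):
        P=np.array([onz(d,p,.054)[:2] for p in cv2.boxPoints(cv2.minAreaRect(c))]);e=P[1]-P[0]
        print(n,cv2.minAreaRect(c)[0],P.mean(0),np.linalg.norm(e),np.degrees(np.arctan2(e[1],e[0])),np.linalg.norm(P[2]-P[1]))
E
```

```text
[ 0.53972961 -0.07055707  0.10676084] x-ang 1.2969360031946926 z [-3.30194782e-04  9.02923834e-05 -9.99999941e-01] [-2.57837862e-01  3.07260311e-01  1.72747714e+00  3.47824375e-06
  1.10719750e+00  1.60209063e-02]
scene (333.7500305175781, 289.7500305175781) [ 0.53931879 -0.07149734] 0.03790378714472298 99.30349408313779 0.056214121088454694
```

Request:
send_rows([
  {"gripper": -1, "linear": [0, 0, 0], "delta_rot": [0, 0, 0.13]},
  {"gripper": -1, "linear": [0, 0, 0], "delta_rot": [0, 0, 0.265]},
  {"gripper": -1, "linear": [0, 0, -0.03], "delta_rot": [0, 0, 0.265]},
  {"gripper": -1, "linear": [0, 0, -0.07], "delta_rot": [0, 0, 0.265]},
  {"gripper": -1, "linear": [0, 0, -0.086], "delta_rot": [0, 0, 0.265]},
  {"gripper": 1, "linear": [0, 0, -0.086], "delta_rot": [0, 0, 0.265]},
  {"gripper": 1, "linear": [0, 0, -0.086], "delta_rot": [0, 0, 0.265]},
  {"gripper": 1, "linear": [0, 0, -0.086], "delta_rot": [0, 0, 0.265]},
])

```text
clock: 7.2
position: [0.541, -0.0709, 0.0223]
ee_rot: [0.001, 0.713, 0.701, 0.001]
contact_force: [-0.2, 0.1, -1.4]
width: 0.0529
gripper_force: 31.7
```

Request:
send_rows([
  {"gripper": 1, "linear": [0, 0, 0], "delta_rot": [0, 0, 0]},
  {"gripper": 1, "linear": [0, 0, 0], "delta_rot": [0, 0, 0]},
  {"gripper": 1, "linear": [0, 0, 0], "delta_rot": [0, 0, 0]},
])

```text
clock: 7.5
position: [0.5406, -0.0708, 0.022]
ee_rot: [0.001, 0.712, 0.702, 0.001]
contact_force: [-0.1, -1.6, 3.6]
width: 0.0528
gripper_force: 32.1
```

Regripped across 54 mm. I'll lift and carry above the bay.

Request:
send_rows([
  {"gripper": 1, "linear": [0, 0, 0.04], "delta_rot": [0, 0, 0]},
  {"gripper": 1, "linear": [0, 0, 0.085], "delta_rot": [0, 0, 0]},
  {"gripper": 1, "linear": [0, 0, 0.115], "delta_rot": [0, 0, 0]},
  {"gripper": 1, "linear": [-0.01, 0.04, 0.12], "delta_rot": [0, 0, 0]},
  {"gripper": 1, "linear": [-0.02, 0.085, 0.12], "delta_rot": [0, 0, 0]},
  {"gripper": 1, "linear": [-0.03, 0.13, 0.12], "delta_rot": [0, 0, 0]},
  {"gripper": 1, "linear": [-0.0376, 0.162, 0.12], "delta_rot": [0, 0, 0.005]},
  {"gripper": 1, "linear": [-0.0376, 0.162, 0.12], "delta_rot": [0, 0, 0.005]},
])

```text
clock: 8.3
position: [0.5003, 0.0952, 0.141]
ee_rot: [-0.001, 0.709, 0.705, 0.0]
contact_force: [-0.1, -1.4, -1.7]
width: 0.053
gripper_force: 33.0
```

Request:
send_rows([
  {"gripper": 1, "linear": [0, 0, -0.035], "delta_rot": [0, 0, 0]},
  {"gripper": 1, "linear": [0, 0, -0.035], "delta_rot": [0, 0, 0]},
])

```text
clock: 8.5
position: [0.4988, 0.091, 0.1029]
ee_rot: [-0.003, 0.71, 0.704, -0.003]
contact_force: [-1.1, -0.9, -1.8]
width: 0.0528
gripper_force: 33.1
```

```bash
python3 - <<'E'
from h import *
st=get_state();p=st['position'];print(p,st['ee_rot'],st['contact_force'])
D={n:shot(n) for n in('scene','top')}
zt=p[2]-.022+.054
for n,d in D.items():
    for c in blobs(d['pixels'],*HSV['orange'],15): print(n,cv2.minAreaRect(c),onz(d,cv2.minAreaRect(c)[0],zt))
a=D['scene']['pixels'][130:310,320:500];b=D['top']['pixels'][155:335,120:300]
cv2.imwrite('pics/c3.png',np.clip(cv2.resize(np.hstack([a,b]),(800,400),interpolation=2)*1.4,0,255))
E
```

```text
[0.49876132 0.0910103  0.10294344] [-0.00251162  0.71044686  0.70373922 -0.00317147] [-1.0756663  -0.85748345 -1.83543604]
scene ((384.2500305175781, 207.75003051757812), (24.041629791259766, 16.26345443725586), 45.0) [0.49704908 0.08903228 0.13494344]
top ((242.0, 234.0), (20.0, 4.0), 90.0) [0.49380127 0.07712392 0.13494344][ WARN:0@0.515] global loadsave.cpp:1063 imwrite_ Unsupported depth image for selected encoder is fallbacked to CV_8U.
```

View pics/c3.png

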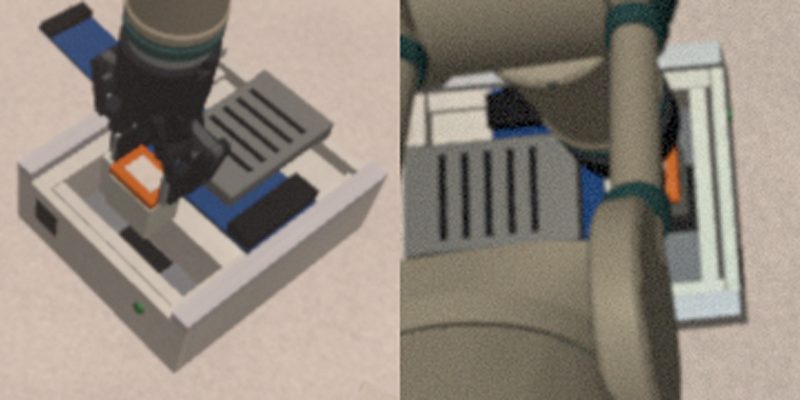

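The cassette hangs over the slot, with the lid at scene px (384,208), squarely oriented. I'll settle and reread before lowering.

Request:
send_rows([
  {"gripper": 1, "linear": [0, 0, 0], "delta_rot": [0, 0, 0]},
  {"gripper": 1, "linear": [0, 0, 0], "delta_rot": [0, 0, 0]},
])

```text
clock: 8.8
position: [0.5034, 0.0909, 0.1071]
ee_rot: [0.001, 0.711, 0.703, 0.001]
contact_force: [-0.1, 0.6, -0.1]
width: 0.0528
gripper_force: 33.1
```

```bash
python3 - <<'E'
from h import *
st=get_state();p=st['position'];print(p,st['ee_rot'])
d=shot('scene')
c=max(blobs(d['pixels'],*HSV['orange'],15),key=cv2.contourArea)
zt=p[2]-.022+.054
# visible lid front-left edges: rim corners
for q in cv2.approxPolyDP(c,2.5,True)[:,0]: print(q,onz(d,q,zt)[:2])
print('expected px of lid corners if centred at (.503,.091):',proj(d,[[.503+a*.027,.091+b*.02,zt] for a,b in((1,1),(1,-1),(-1,-1),(-1,1))]))
E
```

```text
[0.50336125 0.09094991 0.10712762] [0.00081703 0.71093158 0.70326022 0.00082655]
[385 196] [0.47908407 0.10731515]
[372 205] [0.47935377 0.07286786]
[390 221] [0.52866262 0.07346428]
[392 216] [0.52263711 0.08440761]
[377 206] [0.48721689 0.07864756]
[384 199] [0.48327044 0.10071849]
[393 205] [0.50491762 0.10402865]
expected px of lid corners if centred at (.503,.091): [[404.82092669 211.25389025]
 [389.53826353 222.12977345]
 [370.10263447 204.41794013]
 [385.29188499 194.10564844]]
```

Within 1–2 mm of the slot centre. Lowering.

Request:
send_rows([
  {"gripper": 1, "linear": [0, 0, -0.02], "delta_rot": [0, 0, 0]},
  {"gripper": 1, "linear": [0, 0, -0.035], "delta_rot": [0, 0, 0]},
  {"gripper": 1, "linear": [0, 0, -0.045], "delta_rot": [0, 0, 0]},
  {"gripper": 1, "linear": [0, 0, -0.045], "delta_rot": [0, 0, 0]},
])

```text
clock: 9.25
position: [0.5014, 0.0912, 0.0601]
ee_rot: [-0.001, 0.711, 0.703, -0.001]
contact_force: [-0.6, 0.7, -1.4]
width: 0.0529
gripper_force: 33.1
```

Request:
send_rows([
  {"gripper": 1, "linear": [0, 0, -0.015], "delta_rot": [0, 0, 0]},
  {"gripper": 1, "linear": [0, 0, -0.028], "delta_rot": [0, 0, 0]},
  {"gripper": 1, "linear": [0, 0, -0.028], "delta_rot": [0, 0, 0]},
])

```text
clock: 9.55
position: [0.5016, 0.0913, 0.0324]
ee_rot: [-0.001, 0.711, 0.704, -0.001]
contact_force: [0.1, 0.3, -1.7]
width: 0.0526
gripper_force: 33.1
```

Request:
send_rows([
  {"gripper": 1, "linear": [0, 0, -0.0015], "delta_rot": [0, 0, 0]},
  {"gripper": 1, "linear": [0, 0, -0.0025], "delta_rot": [0, 0, 0]},
  {"gripper": 1, "linear": [0, 0, -0.0025], "delta_rot": [0, 0, 0]},
])

```text
clock: 9.85
position: [0.5028, 0.0915, 0.0312]
ee_rot: [0.0, 0.711, 0.704, 0.001]
contact_force: [0.3, -0.1, -1.9]
width: 0.0527
gripper_force: 33.1
```

Request:
send_rows([
  {"gripper": 1, "linear": [0, 0, -0.001], "delta_rot": [0, 0, 0]},
  {"gripper": 1, "linear": [0, 0, -0.0018], "delta_rot": [0, 0, 0]},
  {"gripper": 1, "linear": [0, 0, -0.0018], "delta_rot": [0, 0, 0]},
])

```text
clock: 10.15
position: [0.5027, 0.0914, 0.0299]
ee_rot: [0.001, 0.711, 0.704, 0.001]
contact_force: [-1.9, -0.3, 7.1]
width: 0.0527
gripper_force: 33.9
```

Contact at the pad's height (7 N). Release and rise.

Request:
send_rows([
  {"gripper": -0.5, "linear": [0, 0, 0.001], "delta_rot": [0, 0, 0]},
  {"gripper": -0.7, "linear": [0, 0, 0.001], "delta_rot": [0, 0, 0]},
  {"gripper": -0.9, "linear": [0, 0, 0.001], "delta_rot": [0, 0, 0]},
  {"gripper": -0.9, "linear": [0, 0, 0.005], "delta_rot": [0, 0, 0]},
  {"gripper": -0.9, "linear": [0, 0, 0.04], "delta_rot": [0, 0, 0]},
  {"gripper": -0.9, "linear": [0, 0, 0.08], "delta_rot": [0, 0, 0]},
  {"gripper": 0, "linear": [0, 0, 0.12], "delta_rot": [0, 0, 0]},
  {"gripper": 1, "linear": [0, 0, 0.12], "delta_rot": [0, 0, 0]},
])

```text
clock: 10.95
position: [0.5065, 0.0917, 0.1544]
ee_rot: [0.004, 0.711, 0.704, 0.005]
contact_force: [1.1, -0.1, -0.7]
width: 0.0536
gripper_force: 0.0
```

Request:
send_rows([
  {"gripper": 1, "linear": [-0.04, 0.04, 0], "delta_rot": [0, 0, 0]},
  {"gripper": 1, "linear": [-0.07, 0.085, 0], "delta_rot": [0, 0, 0]},
  {"gripper": 1, "linear": [-0.071, 0.13, 0], "delta_rot": [0, 0, 0]},
  {"gripper": 1, "linear": [-0.071, 0.165, 0], "delta_rot": [0, 0, 0]},
  {"gripper": 1, "linear": [-0.071, 0.165, 0], "delta_rot": [0, 0, 0]},
])

```text
clock: 11.45
position: [0.4307, 0.2606, 0.1483]
ee_rot: [-0.001, 0.709, 0.705, 0.001]
contact_force: [0.3, -1.0, -0.6]
width: 0.0001
gripper_force: 0.0
```

```bash
python3 - <<'E'
from h import *
st=get_state();print(st['position'],st['ee_rot'],st['width'])
D={n:shot(n) for n in('scene','top')}
for n,d in D.items():
    for c in blobs(d['pixels'],*HSV['orange'],15):
        P=[onz(d,q,.062)[:2] for q in cv2.approxPolyDP(c,3,True)[:,0]]; print(n,np.round(P,4).tolist(),onz(d,cv2.minAreaRect(c)[0],.062))
a=D['scene']['pixels'][130:310,320:500];b=D['top']['pixels'][155:335,120:300]
cv2.imwrite('pics/c4.png',np.clip(cv2.resize(np.hstack([a,b]),(800,400),interpolation=2)*1.4,0,255).astype(np.uint8))
E
```

```text
[0.43067177 0.26060228 0.14831841] [-0.00073512  0.70893983  0.70526793  0.00096138] 0.00012561152175990156
scene [[0.4772, 0.106], [0.4796, 0.0728], [0.5275, 0.073], [0.5252, 0.1088]] [0.50251525 0.09086291 0.062     ]
top [[0.5276, 0.0758], [0.5273, 0.1092], [0.4801, 0.1105], [0.4802, 0.0756]] [0.50329115 0.0926408  0.062     ]
```

View pics/c4.png

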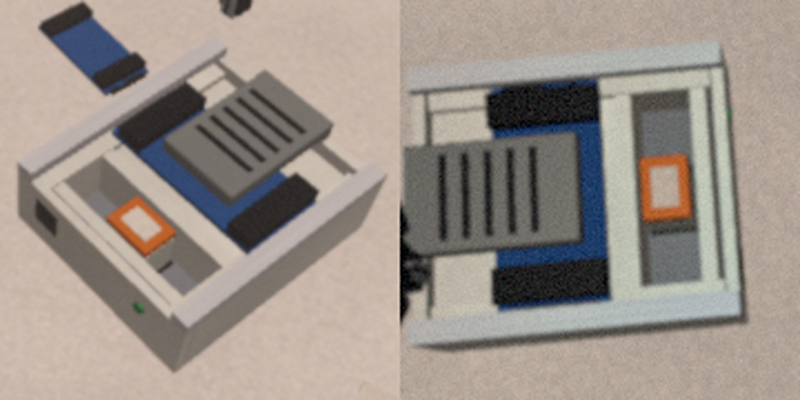

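The cassette stands squarely on the pad: scene gives (0.5025, 0.091), top gives (0.503, 0.0925). Next I'll lower the closed fingers behind the near block, whose rear face is expected at world y≈0.231.

Request:
send_rows([
  {"gripper": 1, "linear": [0, -0.006, 0], "delta_rot": [0, 0, 0]},
  {"gripper": 1, "linear": [0, -0.006, -0.035], "delta_rot": [0, 0, 0]},
  {"gripper": 1, "linear": [0, -0.006, -0.07], "delta_rot": [0, 0, 0]},
  {"gripper": 1, "linear": [0, -0.006, -0.07], "delta_rot": [0, 0, 0]},
  {"gripper": 1, "linear": [0, -0.012, -0.07], "delta_rot": [0, 0, 0]},
  {"gripper": 1, "linear": [0, -0.016, -0.07], "delta_rot": [0, 0, 0]},
])

```text
clock: 12.15
position: [0.4327, 0.2396, 0.0802]
ee_rot: [0.001, 0.711, 0.703, 0.001]
contact_force: [0.2, 0.0, 0.2]
width: 0.0003
gripper_force: 0.0
```

Request:
send_rows([
  {"gripper": 1, "linear": [0, -0.003, 0], "delta_rot": [0, 0, 0]},
  {"gripper": 1, "linear": [0, -0.006, 0], "delta_rot": [0, 0, 0]},
])

```text
clock: 12.35
position: [0.4322, 0.2342, 0.08]
ee_rot: [0.001, 0.711, 0.703, 0.001]
contact_force: [0.6, 0.9, 0.4]
width: -0.0001
gripper_force: 0.0
```

Request:
send_rows([
  {"gripper": 1, "linear": [0, -0.003, 0], "delta_rot": [0, 0, 0]},
  {"gripper": 1, "linear": [0, -0.006, 0], "delta_rot": [0, 0, 0]},
])

```text
clock: 12.55
position: [0.4314, 0.2283, 0.0791]
ee_rot: [0.0, 0.711, 0.704, 0.0]
contact_force: [0.4, -0.1, 0.6]
width: 0.0
gripper_force: 0.0
```

```bash
python3 - <<'E'
from h import *
D={n:shot(n) for n in('scene','top')}
for n,d in D.items(): print(n,proj(d,[get_state()['position'],[.431,.231,.087],[.5764,.229,.087]]))
a=D['scene']['pixels'][130:310,320:500];b=D['top']['pixels'][155:335,120:300]
cv2.imwrite('pics/c5.png',np.clip(cv2.resize(np.hstack([a,b]),(800,400),interpolation=2)*1.4,0,255).astype(np.uint8))
E
```

```text
scene [[407.21417657 172.80205506]
 [408.64415391 169.5972792 ]
 [458.36517887 211.3092267 ]]
top [[163.66746856 284.02991717]
 [160.61545414 283.74493621]
 [159.0508325  204.18292114]]
```

View pics/c5.png

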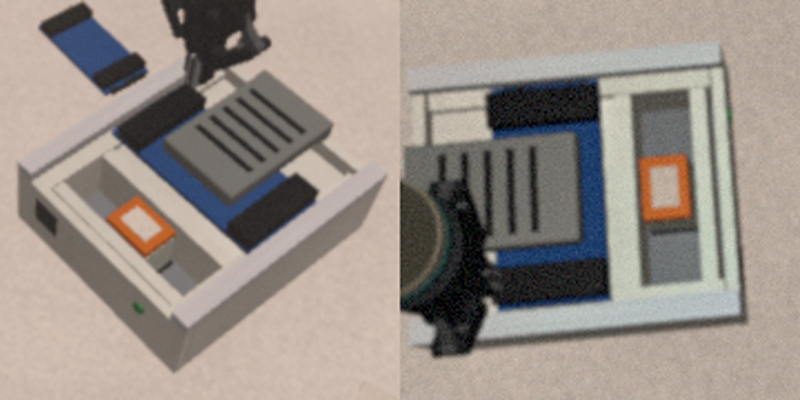

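The finger tips (top crop ≈(492,285)) are just behind the near block's rear edge and the shutter is still square. I'll continue gently.

Request:
send_rows([
  {"gripper": 1, "linear": [0, -0.002, 0], "delta_rot": [0, 0, 0]},
  {"gripper": 1, "linear": [0, -0.004, 0], "delta_rot": [0, 0, 0]},
])

```text
clock: 12.85
position: [0.4312, 0.2244, 0.0786]
ee_rot: [0.0, 0.711, 0.704, -0.0]
contact_force: [-0.2, 0.1, -0.4]
width: 0.0003
gripper_force: 0.0
```

Request:
send_rows([
  {"gripper": 1, "linear": [0, -0.002, 0], "delta_rot": [0, 0, 0]},
  {"gripper": 1, "linear": [0, -0.004, 0], "delta_rot": [0, 0, 0]},
])

```text
clock: 13.05
position: [0.4312, 0.2203, 0.0786]
ee_rot: [0.0, 0.711, 0.704, -0.0]
contact_force: [0.6, 0.2, -0.6]
width: 0.0002
gripper_force: 0.0
```

```bash
cat >> h.py <<'E'
O=np.array([.5025,.0912]);T=-.009
def cw(x,y,z): return [O[0]+np.cos(T)*x-np.sin(T)*y, O[1]+np.sin(T)*x+np.cos(T)*y, z]
def fronts(n='top'):
    d=shot(n); g=cv2.cvtColor(d['pixels'],cv2.COLOR_BGR2GRAY).astype(np.float32); ys=np.arange(.115,-.065,-.0005); out=[]
    for x in(-.0725,.0725):
        v=np.mean([cv2.remap(g,*[a.reshape(1,-1).astype(np.float32) for a in proj(d,[cw(x+dx,y,.087) for y in ys]).T],cv2.INTER_LINEAR)[0] for dx in(-.006,0,.006)],0)
        k=np.where(v[:]>60)[0]; k=[i for i in k if (v[i:i+8]>60).all()]
        out.append((round(float(ys[k[0]]),4) if k else None, v[::40].round().tolist()))
    return out
def rear(): 
    f=fronts(); return f
E
python3 - <<'E'
from h import *
st=get_state();print(st['contact_force'],st['position'])
for n in('top','scene'): print(n,fronts(n))
E
```

```text
[ 0.58386534  0.19918581 -0.57210529] [0.43119101 0.22026602 0.07862166]
top [(0.0465, [22.0, 21.0, 24.0, 25.0, 142.0, 61.0, 81.0, 95.0, 109.0]), (0.0475, [19.0, 22.0, 23.0, 24.0, 136.0, 83.0, 83.0, 99.0, 111.0])]
scene [(0.0365, [29.0, 29.0, 30.0, 30.0, 91.0, 134.0, 117.0, 116.0, 135.0]), (0.038, [31.0, 31.0, 31.0, 31.0, 122.0, 138.0, 76.0, 87.0, 139.0])]
```

```bash
python3 - <<'E'
from h import *
p=get_state()['position']
for n in('scene','top'):
    d=shot(n); a=cv2.imread(f'pics/{n}0.png'); df=cv2.GaussianBlur(cv2.absdiff(d['pixels'],a).max(2),(3,3),0)
    q=proj(d,[p,p+[0,0,.02],p+[0,0,.05]]);print(n,q.round(1).tolist())
    u,v=q[0].astype(int)
    g=cv2.cvtColor(d['pixels'],cv2.COLOR_BGR2GRAY)
    y0,y1,x0,x1=v-16,v+8,u-14,u+15
    print('cols',x0,'rows',y0);print('\n'.join(''.join('#' if df[y,x]>25 else ('o' if g[y,x]<45 else '.') for x in range(x0,x1)) for y in range(y0,y1)))
E
```

```text
scene [[404.6, 174.6], [406.0, 168.4], [408.0, 158.6]]
cols 390 rows 158
..........###################
..........###################
..........###################
..........###################
..........###################
..........###################
..........################...
...........##############....
............############.....
............o.##########.....
............o..#######.......
...........oo...#####........
..........oooo...###.........
.......ooooooo..oo...........
......oooooooooooooo.........
....ooooooooooooooooo........
...ooooooooooooooooooo.......
.ooooooooooooooooooooo.......
oooooooooooooooooooooo.......
ooooooooooooooooooooo........
ooooooooooooooooooooo........
ooooooooooooooooooooo........
oooooooooooooooooooo.........
oooooooooooooooooo...........
top [[168.2, 283.6], [164.8, 282.2], [159.4, 279.9]]
cols 154 rows 267
#########oo.ooooo.oooooooo.oo
##########oooooooooooo.ooo.oo
##########oo..o.ooooooooooooo
###########o.oo..o.oo.o.ooooo
###########oo.oooo.oo.ooo..o.
############oo.oo.oooo.ooo..o
#############ooo.oooooooooooo
############ooooooooooooooooo
############ooooooooooooooooo
############ooooooooooooooooo
###########oooooooooooooooooo
##########ooooooooooooooooooo
#########oooooooooooooooooooo
#########oooooooooooooooooooo
#########oooooooooooooooooooo
#########oooo.ooooooooooooooo
#########oooooooooooooooooooo
#########oooooooooooooooooooo
#########oooooooooooooooooooo
#########oooooooooooooooooooo
#########oooooooooooooooooooo
#########oooooooooooooooooooo
#########oooooooooooooooooooo
#########oooooooooooooooooooo
```

```bash
python3 - <<'E'
from h import *
p=get_state()['position']
for n,(x0,x1,y0,y1) in(('scene',(385,425,155,200)),('top',(145,190,262,300))):
    im=np.mean([shot(n)['pixels'].astype(float) for _ in range(5)],0); g=im[y0:y1,x0:x1].mean(2)
    print(n,x0,y0)
    for r in g[::2]: print(' '.join(f'{int(v):3d}' for v in r[::1]))
E
```

```text
scene 385 155
131 131 131 131 131 132 133 134 134 133 133 133 133 133 131 120  74  38  39  45  35  28  27  26  25  26  27  29  32  34  33  33  34  33  34  32  29  27  29  29
 95 125 132 131 131 129 129 130 132 133 134 134 133 132 127 108  65  52  72  76  55  34  29  27  26  27  27  27  27  28  29  28  28  26  27  28  27  26  26  27
 89 124 132 132 132 131 132 134 133 131 131 130 128 128 124  87  49  51  49  39  53  45  31  27  27  26  26  26  27  27  27  26  27  26  26  26  26  27  27  32
 68 102 128 133 133 134 133 131 129 128 128 127 128 127 115  71  47  52  42  40  52  57  52  36  27  26  26  27  28  28  27  27  27  31  35  42  44  46  62  96
 73 113 129 132 131 129 128 128 128 128 128 129 129 129 124  80  54  50  37  45  56  60  47  31  26  27  28  27  35  67  76  87 109 118 118 110  86  73  73  74
121 128 130 129 128 128 128 129 130 130 130 129 128 126 114  88  63  46  38  51  59  60  41  28  26  27  28  31  65 121 133 131 120 104  95 100  92  79  73  72
129 129 129 129 130 130 130 130 130 128 126 116 104  92  82  69  58  40  43  54  60  48  33  28  28  36  50  73 107 113 103  9
[... 5325 characters left out ...]
   4   8   6  15  18  24  25  17  22  14   8  13   6  13  24  32  35  33  30  36  32  38  39  38  43  46  46  47  47  49  52  54  58  59  60  62  65  69  70  73
  8   7  11   8   9   6  10  13  14  21  16  21  18  12  17   7   6  13  34  54  71  77  80  81  84  88  92  96  96  99 101 103 102 103 107 111 117 123 123 126 125 127 128 127 128
 10   5  16   7   9   7  10  14  17  13  17  21  10  15   9   4  13  38  75 110 124 126 127 127 129 129 131 133 132 131 133 133 133 132 132 135 132 133 136 134 135 137 136 136 135
 17  14   8  11  13  12  10  17  18  17  18  13  19  14   9   8  30  74 112 128 133 133 131 133 131 134 131 131 135 133 134 135 135 134 136 136 135 135 135 136 137 137 135 136 135
```

The averaged pixels show the fingertip ending at scene (404,171), about 3 px above where the reported TCP projects. In the top view it lies over the block, at cols 164–170. So the tips are about 9 mm higher than I assumed and are passing over the block. I'll back off, go lower and push again.

Request:
send_rows([
  {"gripper": 1, "linear": [0, 0.015, 0.004], "delta_rot": [0, 0, 0]},
  {"gripper": 1, "linear": [0, 0.028, 0.002], "delta_rot": [0, 0, 0]},
  {"gripper": 1, "linear": [0, 0.028, -0.004], "delta_rot": [0, 0, 0]},
  {"gripper": 1, "linear": [0, 0.028, -0.008], "delta_rot": [0, 0, 0]},
  {"gripper": 1, "linear": [0, 0.028, -0.008], "delta_rot": [0, 0, 0]},
  {"gripper": 1, "linear": [0, 0.024, -0.008], "delta_rot": [0, 0, 0]},
  {"gripper": 1, "linear": [0, 0.02, -0.008], "delta_rot": [0, 0, 0]},
])

```text
clock: 14.45
position: [0.4312, 0.2399, 0.0707]
ee_rot: [0.0, 0.711, 0.704, -0.0]
contact_force: [0.0, 0.8, -0.3]
width: -0.0001
gripper_force: 0.0
```

Request:
send_rows([
  {"gripper": 1, "linear": [0, -0.003, 0], "delta_rot": [0, 0, 0]},
  {"gripper": 1, "linear": [0, -0.006, 0], "delta_rot": [0, 0, 0]},
])

```text
clock: 14.65
position: [0.4314, 0.2339, 0.0708]
ee_rot: [0.0, 0.711, 0.703, 0.0]
contact_force: [0.6, -0.3, -0.2]
width: -0.0002
gripper_force: 0.0
```

Request:
send_rows([
  {"gripper": 1, "linear": [0, -0.002, 0], "delta_rot": [0, 0, 0]},
  {"gripper": 1, "linear": [0, -0.004, 0], "delta_rot": [0, 0, 0]},
])

```text
clock: 14.85
position: [0.4313, 0.2301, 0.0708]
ee_rot: [0.0, 0.711, 0.703, 0.0]
contact_force: [0.2, 0.5, 0.0]
width: 0.0
gripper_force: 0.0
```

Request:
send_rows([
  {"gripper": 1, "linear": [0, -0.002, 0], "delta_rot": [0, 0, 0]},
  {"gripper": 1, "linear": [0, -0.004, 0], "delta_rot": [0, 0, 0]},
])

```text
clock: 15.05
position: [0.4313, 0.2263, 0.0707]
ee_rot: [0.0, 0.711, 0.704, 0.0]
contact_force: [0.4, -0.4, 0.7]
width: 0.0001
gripper_force: 0.0
```

```bash
python3 - <<'E'
from h import *
for n in('top',): print(n,[f[0] for f in fronts(n)])
p=get_state()['position']
n,(x0,x1,y0,y1)=('scene',(390,420,158,182))
L=[shot(n) for _ in range(3)];print(proj(L[0],[p]))
g=np.mean([l['pixels'].astype(float) for l in L],0)[y0:y1,x0:x1].mean(2)
for r in g: print(' '.join(f'{int(v):3d}' for v in r))
E
```

```text
top [0.0465, 0.0475]
[[405.98420846 175.73222651]]
130 130 131 132 133 134 132 130 129 128 127 123  81  46  61  84  70  43  30  28  26  26  27  27  26  29  30  30  29  29
132 132 134 132 132 132 130 128 127 128 127 119  77  46  56  61  56  40  30  29  27  26  27  27  26  29  28  27  26  27
134 134 134 133 129 129 128 128 128 128 127 112  68  48  53  42  43  41  33  27  27  26  27  27  27  28  28  25  28  26
134 133 132 129 128 128 128 128 128 129 127 103  61  51  53  39  44  50  44  33  27  27  27  28  28  29  27  27  26  27
133 130 129 128 128 128 128 129 129 129 125  91  51  52  51  37  49  56  57  40  28  26  26  28  25  28  28  27  27  27
130 129 128 128 128 129 129 129 130 128 125  84  47  50  47  39  51  58  59  40  28  26  28  30  30  29  29  31  31  35
129 128 128 129 129 129 129 129 129 127 123  85  51  51  41  37  52  59  56  38  27  27  27  28  31  41  51  63  57  65
128 129 129 129 130 130 129 129 126 115 102  72  52  53  40  43  54  59  49  34  26  26  27  27  39  85 106 101  85  86
129 130 130 130 130 129 128 127 116  97  84  73  60  54  39  46  56  59  44  31  27  26  
[... 1130 characters left out ...]
  29  29  29  29  29  29  27  29  28  28  28  28  27  28  26  25  37  91 124 132 131 118 106  94  84
 29  29  29  29  29  30  29  29  28  29  27  30  28  28  29  27  29  26  26  24  24  47 109 128 128 117  97  85  81  80
 29  29  29  29  28  28  28  28  29  29  27  28  27  29  29  28  27  26  24  25  27  51 105 112 104  93  84  81  79  73
 30  31  28  28  29  30  28  28  28  27  29  29  29  28  28  26  25  23  26  30  36  55  80  88  84  82  80  80  81  76
 29  29  30  28  28  29  29  28  29  28  28  29  26  27  24  23  24  26  37  48  56  69  76  80  81  79  79  80  80  79
 29  31  30  29  29  27  28  29  29  28  28  27  27  25  25  25  29  36  52  62  72  78  79  79  77  68  69  77  80  80
```

```bash
python3 - <<'E'
from h import *
o=[]
p=get_state()['position']
for n,(x0,y0) in(('scene',(375,140)),('top',(125,255))):
    L=[shot(n) for _ in range(4)]
    im=np.mean([l['pixels'].astype(float) for l in L],0)[y0:y0+50,x0:x0+50]
    im=255*np.clip(im/150,0,1)**.5
    im=cv2.resize(im.astype(np.uint8),(400,400),interpolation=cv2.INTER_CUBIC)
    q=(proj(L[0],[p])[0]-[x0,y0]+.5)*8; cv2.drawMarker(im,tuple(np.int32(q)),(0,0,255),0,8)
    for w in ([.4313,.230,.087],):
        q=(proj(L[0],[w])[0]-[x0,y0]+.5)*8; cv2.drawMarker(im,tuple(np.int32(q)),(0,255,0),0,8)
    o.append(im)
cv2.imwrite('pics/c6.png',np.hstack(o))
E
```

```text
(no output)
```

View pics/c6.png

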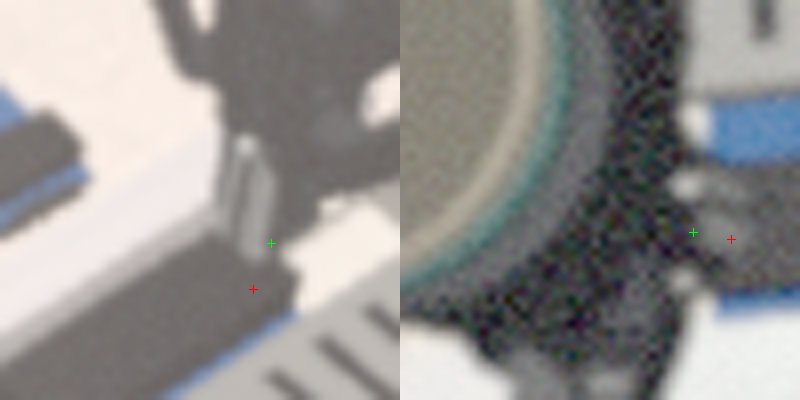

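The zoom shows the pads' ends at scene ≈(406,172), overlapping the block's top rear edge. So the tips are still at or above the block's top, not behind it. I'll back off and go down in small steps, watching the vertical force.

Request:
send_rows([
  {"gripper": 1, "linear": [0, 0.012, 0.002], "delta_rot": [0, 0, 0]},
  {"gripper": 1, "linear": [0, 0.024, 0], "delta_rot": [0, 0, 0]},
  {"gripper": 1, "linear": [0, 0.024, -0.003], "delta_rot": [0, 0, 0]},
  {"gripper": 1, "linear": [0, 0.024, -0.005], "delta_rot": [0, 0, 0]},
  {"gripper": 1, "linear": [0, 0.024, -0.005], "delta_rot": [0, 0, 0]},
])

```text
clock: 16.15
position: [0.4306, 0.2503, 0.0651]
ee_rot: [-0.0, 0.71, 0.704, -0.001]
contact_force: [-0.3, -0.2, 1.1]
width: -0.0
gripper_force: 0.0
```

Request:
send_rows([
  {"gripper": 1, "linear": [0, 0, -0.0015], "delta_rot": [0, 0, 0]},
  {"gripper": 1, "linear": [0, 0, -0.003], "delta_rot": [0, 0, 0]},
])

```text
clock: 16.35
position: [0.4312, 0.2502, 0.0626]
ee_rot: [0.0, 0.711, 0.703, -0.0]
contact_force: [0.4, 0.9, 0.1]
width: 0.0001
gripper_force: 0.0
```

Request:
send_rows([
  {"gripper": 1, "linear": [0, 0, -0.0015], "delta_rot": [0, 0, 0]},
  {"gripper": 1, "linear": [0, 0, -0.003], "delta_rot": [0, 0, 0]},
])

```text
clock: 16.55
position: [0.4313, 0.2503, 0.0596]
ee_rot: [0.0, 0.711, 0.703, 0.0]
contact_force: [-0.1, 0.7, -0.3]
width: 0.0
gripper_force: 0.0
```

Request:
send_rows([
  {"gripper": 1, "linear": [0, -0.006, 0], "delta_rot": [0, 0, 0]},
  {"gripper": 1, "linear": [0, -0.012, 0], "delta_rot": [0, 0, 0]},
  {"gripper": 1, "linear": [0, -0.015, 0], "delta_rot": [0, 0, 0]},
])

```text
clock: 16.85
position: [0.4309, 0.2353, 0.0596]
ee_rot: [-0.001, 0.711, 0.703, 0.0]
contact_force: [-1.2, 2.9, -0.5]
width: -0.0002
gripper_force: 1.5
```

Request:
send_rows([
  {"gripper": 1, "linear": [0, -0.002, 0], "delta_rot": [0, 0, 0]},
  {"gripper": 1, "linear": [0, -0.004, 0], "delta_rot": [0, 0, 0]},
])

```text
clock: 17.05
position: [0.4309, 0.2314, 0.0597]
ee_rot: [-0.0, 0.711, 0.703, 0.0]
contact_force: [-1.5, 3.4, -0.7]
width: 0.0001
gripper_force: 1.5
```

Request:
send_rows([
  {"gripper": 1, "linear": [0, -0.002, 0], "delta_rot": [0, 0, 0]},
  {"gripper": 1, "linear": [0, -0.004, 0], "delta_rot": [0, 0, 0]},
])

```text
clock: 17.25
position: [0.43, 0.2277, 0.0595]
ee_rot: [-0.001, 0.711, 0.703, -0.001]
contact_force: [-4.1, 5.2, 1.1]
width: -0.0001
gripper_force: 2.7
```

Contact now: +y reaction of 3–5 N. Checking how far the shutter moved.

```bash
python3 - <<'E'
from h import *
print([f[0] for f in fronts('top')],[f[0] for f in fronts('scene')])
E
```

```text
[0.0325, 0.044] [0.0215, 0.033]
```

Near end advanced 14 mm and the far end 3.5 mm, so skew is about 0.08 rad. I'll switch to the far block, crossing above the lamp.

Request:
send_rows([
  {"gripper": 1, "linear": [0, 0.014, 0.002], "delta_rot": [0, 0, 0]},
  {"gripper": 1, "linear": [0, 0.021, 0.035], "delta_rot": [0, 0, 0]},
  {"gripper": 1, "linear": [0.015, 0.021, 0.06], "delta_rot": [0, 0, 0]},
  {"gripper": 1, "linear": [0.06, 0.021, 0.06], "delta_rot": [0, 0, 0]},
  {"gripper": 1, "linear": [0.105, 0.021, 0.06], "delta_rot": [0, 0, 0]},
  {"gripper": 1, "linear": [0.145, 0.021, 0.06], "delta_rot": [0, 0, 0]},
  {"gripper": 1, "linear": [0.145, 0.021, 0.045], "delta_rot": [0, 0, 0]},
  {"gripper": 1, "linear": [0.145, 0.021, 0.015], "delta_rot": [0, 0, 0]},
])

```text
clock: 18.15
position: [0.581, 0.2491, 0.0765]
ee_rot: [0.003, 0.711, 0.703, 0.003]
contact_force: [-0.7, 0.3, 0.1]
width: -0.0
gripper_force: 0.0
```

Request:
send_rows([
  {"gripper": 1, "linear": [0, 0, -0.013], "delta_rot": [0, 0, 0]},
  {"gripper": 1, "linear": [0, -0.005, -0.015], "delta_rot": [0, 0, 0]},
  {"gripper": 1, "linear": [0, -0.01, -0.015], "delta_rot": [0, 0, 0]},
  {"gripper": 1, "linear": [0, -0.014, -0.015], "delta_rot": [0, 0, 0]},
])

```text
clock: 18.55
position: [0.577, 0.2352, 0.061]
ee_rot: [0.0, 0.711, 0.703, 0.002]
contact_force: [0.7, 4.5, 0.3]
width: 0.0003
gripper_force: 1.6
```

Request:
send_rows([
  {"gripper": 1, "linear": [0, -0.004, 0], "delta_rot": [0, 0, 0]},
  {"gripper": 1, "linear": [0, -0.008, 0], "delta_rot": [0, 0, 0]},
  {"gripper": 1, "linear": [0, -0.012, 0], "delta_rot": [0, 0, 0]},
  {"gripper": 1, "linear": [0, -0.016, 0], "delta_rot": [0, 0, 0]},
  {"gripper": 1, "linear": [0, -0.02, 0], "delta_rot": [0, 0, 0]},
])

```text
clock: 19.05
position: [0.5782, 0.2153, 0.0613]
ee_rot: [0.001, 0.711, 0.703, 0.003]
contact_force: [2.3, 5.4, 2.2]
width: 0.0
gripper_force: 2.9
```

```bash
python3 - <<'E'
from h import *
print([f[0] for f in fronts('top')],[f[0] for f in fronts('scene')])
E
```

```text
[0.0265, 0.0205] [0.0165, 0.0095]
```

Both ends are advancing (near +20, far +27 mm). Back to the near block.

Request:
send_rows([
  {"gripper": 1, "linear": [0, 0.014, 0.002], "delta_rot": [0, 0, 0]},
  {"gripper": 1, "linear": [0, 0.021, 0.035], "delta_rot": [0, 0, 0]},
  {"gripper": 1, "linear": [-0.015, 0.021, 0.06], "delta_rot": [0, 0, 0]},
  {"gripper": 1, "linear": [-0.06, 0.021, 0.06], "delta_rot": [0, 0, 0]},
  {"gripper": 1, "linear": [-0.105, 0.021, 0.06], "delta_rot": [0, 0, 0]},
  {"gripper": 1, "linear": [-0.145, 0.021, 0.06], "delta_rot": [0, 0, 0]},
  {"gripper": 1, "linear": [-0.145, 0.021, 0.045], "delta_rot": [0, 0, 0]},
  {"gripper": 1, "linear": [-0.145, 0.021, 0.015], "delta_rot": [0, 0, 0]},
])

```text
clock: 19.95
position: [0.4309, 0.2358, 0.0762]
ee_rot: [0.001, 0.71, 0.704, 0.001]
contact_force: [2.0, 1.0, -0.3]
width: 0.0002
gripper_force: 0.0
```

Request:
send_rows([
  {"gripper": 1, "linear": [0, 0, -0.001], "delta_rot": [0, 0, 0]},
  {"gripper": 1, "linear": [0, -0.008, -0.001], "delta_rot": [0, 0, 0]},
  {"gripper": 1, "linear": [0, -0.014, -0.001], "delta_rot": [0, 0, 0]},
  {"gripper": 1, "linear": [0, -0.019, -0.001], "delta_rot": [0, 0, 0]},
  {"gripper": 1, "linear": [0, -0.023, -0.001], "delta_rot": [0, 0, 0]},
])

```text
clock: 20.45
position: [0.4319, 0.2118, 0.0744]
ee_rot: [0.0, 0.711, 0.703, 0.001]
contact_force: [0.9, -0.3, 0.3]
width: -0.0003
gripper_force: 0.0
```

I lowered too little and passed over the block. Backing off and redoing at the right height.

Request:
send_rows([
  {"gripper": 1, "linear": [0, 0.012, 0.003], "delta_rot": [0, 0, 0]},
  {"gripper": 1, "linear": [0, 0.026, 0.002], "delta_rot": [0, 0, 0]},
  {"gripper": 1, "linear": [0, 0.026, -0.006], "delta_rot": [0, 0, 0]},
  {"gripper": 1, "linear": [0, 0.026, -0.0145], "delta_rot": [0, 0, 0]},
  {"gripper": 1, "linear": [0, 0.02, -0.0145], "delta_rot": [0, 0, 0]},
  {"gripper": 1, "linear": [0, 0.014, -0.0145], "delta_rot": [0, 0, 0]},
  {"gripper": 1, "linear": [0, 0.01, -0.0145], "delta_rot": [0, 0, 0]},
  {"gripper": 1, "linear": [0, 0.006, -0.0145], "delta_rot": [0, 0, 0]},
])

```text
clock: 21.25
position: [0.431, 0.2184, 0.0592]
ee_rot: [-0.001, 0.711, 0.703, 0.0]
contact_force: [-0.5, 2.4, -0.9]
width: 0.0
gripper_force: 1.3
```

Request:
send_rows([
  {"gripper": 1, "linear": [0, -0.004, 0], "delta_rot": [0, 0, 0]},
  {"gripper": 1, "linear": [0, -0.008, 0], "delta_rot": [0, 0, 0]},
  {"gripper": 1, "linear": [0, -0.012, 0], "delta_rot": [0, 0, 0]},
  {"gripper": 1, "linear": [0, -0.016, 0], "delta_rot": [0, 0, 0]},
  {"gripper": 1, "linear": [0, -0.018, 0], "delta_rot": [0, 0, 0]},
])

```text
clock: 21.75
position: [0.4302, 0.2005, 0.0592]
ee_rot: [-0.001, 0.711, 0.703, -0.0]
contact_force: [-3.0, 5.9, -0.2]
width: 0.0001
gripper_force: 2.7
```

```bash
python3 - <<'E'
from h import *
print([f[0] for f in fronts('top')],[f[0] for f in fronts('scene')])
E
```

```text
[0.004, 0.115] [-0.0055, 0.115]
```

```bash
sed -i 's/np.arange(.115,/np.arange(.03,/' h.py; python3 - <<'E'
from h import *
print([f[0] for f in fronts('top')],[f[0] for f in fronts('scene')])
E
```

```text
[0.004, 0.014] [-0.0055, 0.003]
```

Request:
send_rows([
  {"gripper": 1, "linear": [0, 0.014, 0.002], "delta_rot": [0, 0, 0]},
  {"gripper": 1, "linear": [0, 0.024, 0.035], "delta_rot": [0, 0, 0]},
  {"gripper": 1, "linear": [0.015, 0.024, 0.06], "delta_rot": [0, 0, 0]},
  {"gripper": 1, "linear": [0.06, 0.024, 0.06], "delta_rot": [0, 0, 0]},
  {"gripper": 1, "linear": [0.105, 0.024, 0.06], "delta_rot": [0, 0, 0]},
  {"gripper": 1, "linear": [0.145, 0.024, 0.06], "delta_rot": [0, 0, 0]},
  {"gripper": 1, "linear": [0.145, 0.024, 0.045], "delta_rot": [0, 0, 0]},
  {"gripper": 1, "linear": [0.145, 0.024, 0.015], "delta_rot": [0, 0, 0]},
])

```text
clock: 22.75
position: [0.5814, 0.2251, 0.076]
ee_rot: [0.003, 0.711, 0.704, 0.003]
contact_force: [-0.6, 0.3, 0.9]
width: 0.0002
gripper_force: 0.0
```

Request:
send_rows([
  {"gripper": 1, "linear": [0, 0, -0.014], "delta_rot": [0, 0, 0]},
  {"gripper": 1, "linear": [0, -0.004, -0.015], "delta_rot": [0, 0, 0]},
  {"gripper": 1, "linear": [0, -0.012, -0.015], "delta_rot": [0, 0, 0]},
  {"gripper": 1, "linear": [0, -0.018, -0.015], "delta_rot": [0, 0, 0]},
  {"gripper": 1, "linear": [0, -0.024, -0.015], "delta_rot": [0, 0, 0]},
  {"gripper": 1, "linear": [0, -0.03, -0.015], "delta_rot": [0, 0, 0]},
  {"gripper": 1, "linear": [0, -0.036, -0.015], "delta_rot": [0, 0, 0]},
  {"gripper": 1, "linear": [0, -0.041, -0.015], "delta_rot": [0, 0, 0]},
])

```text
clock: 23.55
position: [0.5785, 0.1839, 0.0604]
ee_rot: [0.001, 0.711, 0.703, 0.003]
contact_force: [5.1, 5.2, 0.4]
width: -0.0
gripper_force: 2.6
```

```bash
python3 - <<'E'
from h import *
print([f[0] for f in fronts('top')],[f[0] for f in fronts('scene')])
E
```

```text
[-0.003, -0.0115] [-0.011, -0.021]
```

Request:
send_rows([
  {"gripper": 1, "linear": [0, 0.014, 0.002], "delta_rot": [0, 0, 0]},
  {"gripper": 1, "linear": [0, 0.022, 0.035], "delta_rot": [0, 0, 0]},
  {"gripper": 1, "linear": [-0.015, 0.022, 0.06], "delta_rot": [0, 0, 0]},
  {"gripper": 1, "linear": [-0.06, 0.022, 0.06], "delta_rot": [0, 0, 0]},
  {"gripper": 1, "linear": [-0.105, 0.022, 0.06], "delta_rot": [0, 0, 0]},
  {"gripper": 1, "linear": [-0.145, 0.022, 0.06], "delta_rot": [0, 0, 0]},
  {"gripper": 1, "linear": [-0.145, 0.022, 0.045], "delta_rot": [0, 0, 0]},
  {"gripper": 1, "linear": [-0.145, 0.022, 0.015], "delta_rot": [0, 0, 0]},
])

```text
clock: 24.45
position: [0.4307, 0.2059, 0.0758]
ee_rot: [0.001, 0.71, 0.704, 0.001]
contact_force: [0.4, -0.3, 0.1]
width: -0.0002
gripper_force: 0.0
```

Request:
send_rows([
  {"gripper": 1, "linear": [0, 0, -0.014], "delta_rot": [0, 0, 0]},
  {"gripper": 1, "linear": [0, -0.004, -0.015], "delta_rot": [0, 0, 0]},
  {"gripper": 1, "linear": [0, -0.01, -0.015], "delta_rot": [0, 0, 0]},
  {"gripper": 1, "linear": [0, -0.016, -0.015], "delta_rot": [0, 0, 0]},
  {"gripper": 1, "linear": [0, -0.022, -0.015], "delta_rot": [0, 0, 0]},
  {"gripper": 1, "linear": [0, -0.028, -0.015], "delta_rot": [0, 0, 0]},
  {"gripper": 1, "linear": [0, -0.034, -0.015], "delta_rot": [0, 0, 0]},
  {"gripper": 1, "linear": [0, -0.036, -0.015], "delta_rot": [0, 0, 0]},
])

```text
clock: 25.25
position: [0.4302, 0.1695, 0.0595]
ee_rot: [-0.001, 0.711, 0.703, 0.0]
contact_force: [-3.8, 7.4, 2.0]
width: -0.0003
gripper_force: 3.4
```

```bash
sed -i 's/np.arange(.03,/np.arange(.0,/' h.py; python3 - <<'E'
from h import *
print([f[0] for f in fronts('top')],[f[0] for f in fronts('scene')])
E
```

```text
[-0.025, -0.018] [-0.035, -0.028]
```

Request:
send_rows([
  {"gripper": 1, "linear": [0, 0.014, 0.002], "delta_rot": [0, 0, 0]},
  {"gripper": 1, "linear": [0, 0.022, 0.035], "delta_rot": [0, 0, 0]},
  {"gripper": 1, "linear": [0.015, 0.022, 0.06], "delta_rot": [0, 0, 0]},
  {"gripper": 1, "linear": [0.06, 0.022, 0.06], "delta_rot": [0, 0, 0]},
  {"gripper": 1, "linear": [0.105, 0.022, 0.06], "delta_rot": [0, 0, 0]},
  {"gripper": 1, "linear": [0.145, 0.022, 0.06], "delta_rot": [0, 0, 0]},
  {"gripper": 1, "linear": [0.145, 0.022, 0.045], "delta_rot": [0, 0, 0]},
  {"gripper": 1, "linear": [0.145, 0.022, 0.015], "delta_rot": [0, 0, 0]},
])

```text
clock: 26.15
position: [0.5809, 0.1917, 0.076]
ee_rot: [0.003, 0.711, 0.703, 0.003]
contact_force: [0.4, 0.7, -0.9]
width: 0.0
gripper_force: 0.0
```

Request:
send_rows([
  {"gripper": 1, "linear": [0, 0, -0.014], "delta_rot": [0, 0, 0]},
  {"gripper": 1, "linear": [0, -0.004, -0.015], "delta_rot": [0, 0, 0]},
  {"gripper": 1, "linear": [0, -0.01, -0.015], "delta_rot": [0, 0, 0]},
  {"gripper": 1, "linear": [0, -0.016, -0.015], "delta_rot": [0, 0, 0]},
  {"gripper": 1, "linear": [0, -0.022, -0.015], "delta_rot": [0, 0, 0]},
  {"gripper": 1, "linear": [0, -0.028, -0.015], "delta_rot": [0, 0, 0]},
  {"gripper": 1, "linear": [0, -0.034, -0.015], "delta_rot": [0, 0, 0]},
  {"gripper": 1, "linear": [0, -0.036, -0.015], "delta_rot": [0, 0, 0]},
])

```text
clock: 26.95
position: [0.5774, 0.1555, 0.0602]
ee_rot: [0.001, 0.711, 0.703, 0.002]
contact_force: [1.9, 5.3, 2.4]
width: 0.0002
gripper_force: 2.8
```

```bash
python3 - <<'E'
from h import *
print([f[0] for f in fronts('top')],[f[0] for f in fronts('scene')])
E
```

```text
[-0.0305, -0.0375] [-0.04, -0.046]
```

Request:
send_rows([
  {"gripper": 1, "linear": [0, 0.014, 0.002], "delta_rot": [0, 0, 0]},
  {"gripper": 1, "linear": [0, 0.022, 0.035], "delta_rot": [0, 0, 0]},
  {"gripper": 1, "linear": [-0.015, 0.022, 0.06], "delta_rot": [0, 0, 0]},
  {"gripper": 1, "linear": [-0.06, 0.022, 0.06], "delta_rot": [0, 0, 0]},
  {"gripper": 1, "linear": [-0.105, 0.022, 0.06], "delta_rot": [0, 0, 0]},
  {"gripper": 1, "linear": [-0.145, 0.022, 0.06], "delta_rot": [0, 0, 0]},
  {"gripper": 1, "linear": [-0.145, 0.022, 0.045], "delta_rot": [0, 0, 0]},
  {"gripper": 1, "linear": [-0.145, 0.022, 0.015], "delta_rot": [0, 0, 0]},
])

```text
clock: 27.85
position: [0.4309, 0.1777, 0.0756]
ee_rot: [0.002, 0.71, 0.704, 0.001]
contact_force: [0.2, -0.1, 0.0]
width: -0.0003
gripper_force: 0.0
```

Request:
send_rows([
  {"gripper": 1, "linear": [0, 0, -0.014], "delta_rot": [0, 0, 0]},
  {"gripper": 1, "linear": [0, -0.004, -0.015], "delta_rot": [0, 0, 0]},
  {"gripper": 1, "linear": [0, -0.01, -0.015], "delta_rot": [0, 0, 0]},
  {"gripper": 1, "linear": [0, -0.015, -0.015], "delta_rot": [0, 0, 0]},
  {"gripper": 1, "linear": [0, -0.02, -0.015], "delta_rot": [0, 0, 0]},
  {"gripper": 1, "linear": [0, -0.024, -0.015], "delta_rot": [0, 0, 0]},
  {"gripper": 1, "linear": [0, -0.026, -0.015], "delta_rot": [0, 0, 0]},
])

```text
clock: 28.55
position: [0.4313, 0.1515, 0.0597]
ee_rot: [-0.0, 0.711, 0.703, 0.001]
contact_force: [-1.1, 3.7, 2.5]
width: 0.0
gripper_force: 2.2
```

```bash
python3 - <<'E'
from h import *
print([f[0] for f in fronts('top')],[f[0] for f in fronts('scene')])
E
```

```text
[-0.043, -0.042] [-0.05, -0.05]
```

Nearly home. I'll ease the near end in small steps until the stop shows in the force.

Request:
send_rows([
  {"gripper": 1, "linear": [0, -0.001, 0], "delta_rot": [0, 0, 0]},
  {"gripper": 1, "linear": [0, -0.002, 0], "delta_rot": [0, 0, 0]},
  {"gripper": 1, "linear": [0, -0.0025, 0], "delta_rot": [0, 0, 0]},
])

```text
clock: 28.95
position: [0.4314, 0.1497, 0.0595]
ee_rot: [-0.0, 0.711, 0.703, 0.001]
contact_force: [-1.3, 6.2, 2.7]
width: -0.0001
gripper_force: 2.7
```

Request:
send_rows([
  {"gripper": 1, "linear": [0, -0.0008, 0], "delta_rot": [0, 0, 0]},
  {"gripper": 1, "linear": [0, -0.0015, 0], "delta_rot": [0, 0, 0]},
])

```text
clock: 29.15
position: [0.4314, 0.149, 0.0596]
ee_rot: [-0.001, 0.711, 0.703, 0.001]
contact_force: [-3.0, 9.2, 3.2]
width: 0.0002
gripper_force: 4.5
```

Request:
send_rows([
  {"gripper": 1, "linear": [0, 0.014, 0.002], "delta_rot": [0, 0, 0]},
  {"gripper": 1, "linear": [0, 0.022, 0.035], "delta_rot": [0, 0, 0]},
  {"gripper": 1, "linear": [0.015, 0.022, 0.06], "delta_rot": [0, 0, 0]},
  {"gripper": 1, "linear": [0.06, 0.022, 0.06], "delta_rot": [0, 0, 0]},
  {"gripper": 1, "linear": [0.105, 0.022, 0.06], "delta_rot": [0, 0, 0]},
  {"gripper": 1, "linear": [0.145, 0.022, 0.06], "delta_rot": [0, 0, 0]},
  {"gripper": 1, "linear": [0.145, 0.022, 0.045], "delta_rot": [0, 0, 0]},
  {"gripper": 1, "linear": [0.145, 0.022, 0.015], "delta_rot": [0, 0, 0]},
])

```text
clock: 29.95
position: [0.5805, 0.1686, 0.0754]
ee_rot: [0.003, 0.711, 0.704, 0.002]
contact_force: [0.0, 0.7, 0.0]
width: 0.0005
gripper_force: 0.0
```

Request:
send_rows([
  {"gripper": 1, "linear": [0, 0, -0.014], "delta_rot": [0, 0, 0]},
  {"gripper": 1, "linear": [0, -0.006, -0.015], "delta_rot": [0, 0, 0]},
  {"gripper": 1, "linear": [0, -0.013, -0.015], "delta_rot": [0, 0, 0]},
  {"gripper": 1, "linear": [0, -0.017, -0.015], "delta_rot": [0, 0, 0]},
  {"gripper": 1, "linear": [0, -0.019, -0.015], "delta_rot": [0, 0, 0]},
  {"gripper": 1, "linear": [0, -0.02, -0.015], "delta_rot": [0, 0, 0]},
])

```text
clock: 30.55
position: [0.5774, 0.1501, 0.0604]
ee_rot: [0.0, 0.711, 0.703, 0.002]
contact_force: [1.1, 4.2, 0.9]
width: -0.0002
gripper_force: 2.0
```

Request:
send_rows([
  {"gripper": 1, "linear": [0, -0.001, 0], "delta_rot": [0, 0, 0]},
  {"gripper": 1, "linear": [0, -0.002, 0], "delta_rot": [0, 0, 0]},
  {"gripper": 1, "linear": [0, -0.002, 0], "delta_rot": [0, 0, 0]},
])

```text
clock: 30.85
position: [0.5776, 0.1484, 0.0602]
ee_rot: [0.001, 0.711, 0.704, 0.002]
contact_force: [1.1, 4.9, 1.6]
width: 0.0001
gripper_force: 2.3
```

Request:
send_rows([
  {"gripper": 1, "linear": [0, -0.001, 0], "delta_rot": [0, 0, 0]},
  {"gripper": 1, "linear": [0, -0.002, 0], "delta_rot": [0, 0, 0]},
  {"gripper": 1, "linear": [0, -0.002, 0], "delta_rot": [0, 0, 0]},
])

```text
clock: 31.15
position: [0.5777, 0.1474, 0.0602]
ee_rot: [0.0, 0.711, 0.703, 0.002]
contact_force: [1.6, 6.9, 2.4]
width: -0.0
gripper_force: 3.6
```

Request:
send_rows([
  {"gripper": 1, "linear": [0, -0.001, 0], "delta_rot": [0, 0, 0]},
  {"gripper": 1, "linear": [0, -0.001, 0], "delta_rot": [0, 0, 0]},
])

```text
clock: 31.35
position: [0.5777, 0.1474, 0.0603]
ee_rot: [-0.0, 0.711, 0.703, 0.003]
contact_force: [2.3, 9.8, 1.8]
width: 0.0
gripper_force: 4.7
```

```bash
python3 - <<'E'
from h import *
print([f[0] for f in fronts('top')],[f[0] for f in fronts('scene')])
E
```

```text
[-0.044, -0.044] [-0.05, -0.05]
```

The far end has stalled at y=0.1474 with rising force, which means it's at the stop. One firmer nudge here, then a recheck of the near end.

Request:
send_rows([
  {"gripper": 1, "linear": [0, -0.001, 0], "delta_rot": [0, 0, 0]},
  {"gripper": 1, "linear": [0, -0.002, 0], "delta_rot": [0, 0, 0]},
  {"gripper": 1, "linear": [0, -0.002, 0], "delta_rot": [0, 0, 0]},
])

```text
clock: 31.75
position: [0.5778, 0.1472, 0.0603]
ee_rot: [-0.002, 0.711, 0.703, 0.004]
contact_force: [1.4, 13.8, 1.2]
width: 0.0001
gripper_force: 7.0
```

Request:
send_rows([
  {"gripper": 1, "linear": [0, 0.018, 0.002], "delta_rot": [0, 0, 0]},
  {"gripper": 1, "linear": [0, 0.022, 0.035], "delta_rot": [0, 0, 0]},
  {"gripper": 1, "linear": [-0.015, 0.022, 0.06], "delta_rot": [0, 0, 0]},
  {"gripper": 1, "linear": [-0.06, 0.022, 0.06], "delta_rot": [0, 0, 0]},
  {"gripper": 1, "linear": [-0.105, 0.022, 0.06], "delta_rot": [0, 0, 0]},
  {"gripper": 1, "linear": [-0.145, 0.022, 0.06], "delta_rot": [0, 0, 0]},
  {"gripper": 1, "linear": [-0.145, 0.022, 0.045], "delta_rot": [0, 0, 0]},
  {"gripper": 1, "linear": [-0.145, 0.022, 0.015], "delta_rot": [0, 0, 0]},
])

```text
clock: 32.55
position: [0.4317, 0.164, 0.076]
ee_rot: [0.002, 0.71, 0.704, 0.002]
contact_force: [0.1, 0.8, 0.3]
width: 0.0003
gripper_force: 0.0
```

Request:
send_rows([
  {"gripper": 1, "linear": [0, 0, -0.014], "delta_rot": [0, 0, 0]},
  {"gripper": 1, "linear": [0, -0.006, -0.015], "delta_rot": [0, 0, 0]},
  {"gripper": 1, "linear": [0, -0.012, -0.015], "delta_rot": [0, 0, 0]},
  {"gripper": 1, "linear": [0, -0.016, -0.015], "delta_rot": [0, 0, 0]},
  {"gripper": 1, "linear": [0, -0.018, -0.015], "delta_rot": [0, 0, 0]},
  {"gripper": 1, "linear": [0, -0.018, -0.015], "delta_rot": [0, 0, 0]},
])

```text
clock: 33.15
position: [0.4318, 0.1486, 0.0601]
ee_rot: [-0.001, 0.712, 0.702, 0.003]
contact_force: [0.2, 8.4, -3.4]
width: -0.0005
gripper_force: 4.5
```

Request:
send_rows([
  {"gripper": 1, "linear": [0, -0.001, 0], "delta_rot": [0, 0, 0]},
  {"gripper": 1, "linear": [0, -0.002, 0], "delta_rot": [0, 0, 0]},
  {"gripper": 1, "linear": [0, -0.002, 0], "delta_rot": [0, 0, 0]},
])

```text
clock: 33.45
position: [0.4318, 0.1484, 0.0603]
ee_rot: [-0.003, 0.712, 0.702, 0.004]
contact_force: [-1.1, 13.6, -1.1]
width: -0.0001
gripper_force: 7.1
```

Request:
send_rows([
  {"gripper": 1, "linear": [0, 0.02, 0.002], "delta_rot": [0, 0, 0]},
  {"gripper": 1, "linear": [0, 0.026, 0.03], "delta_rot": [0, 0, 0]},
  {"gripper": 1, "linear": [0, 0.026, 0.08], "delta_rot": [0, 0, 0]},
  {"gripper": 1, "linear": [-0.02, 0.05, 0.12], "delta_rot": [0, 0, 0]},
  {"gripper": 1, "linear": [-0.05, 0.09, 0.15], "delta_rot": [0, 0, 0]},
  {"gripper": 1, "linear": [-0.09, 0.13, 0.15], "delta_rot": [0, 0, 0]},
  {"gripper": 1, "linear": [-0.12, 0.16, 0.15], "delta_rot": [0, 0, 0]},
  {"gripper": 1, "linear": [-0.12, 0.16, 0.15], "delta_rot": [0, 0, 0]},
])

```text
clock: 34.25
position: [0.308, 0.307, 0.2108]
ee_rot: [-0.001, 0.709, 0.705, 0.001]
contact_force: [0.0, 0.0, 0.3]
width: 0.0
gripper_force: 0.0
```

```bash
python3 - <<'E'
from h import *
D={n:shot(n) for n in('scene','top')}
for n in D: print([f[0] for f in fronts(n)])
a=D['scene']['pixels'][120:420,200:500];b=D['top']['pixels'][130:330,110:310];b=cv2.resize(b,(300,300),interpolation=2)
cv2.imwrite('pics/c7.png',np.clip(cv2.resize(np.hstack([a,b]),(800,400),interpolation=2)*1.4,0,255).astype(np.uint8))
E
```

```text
[-0.0505, -0.05]
[-0.044, -0.044]
```

View pics/c7.png

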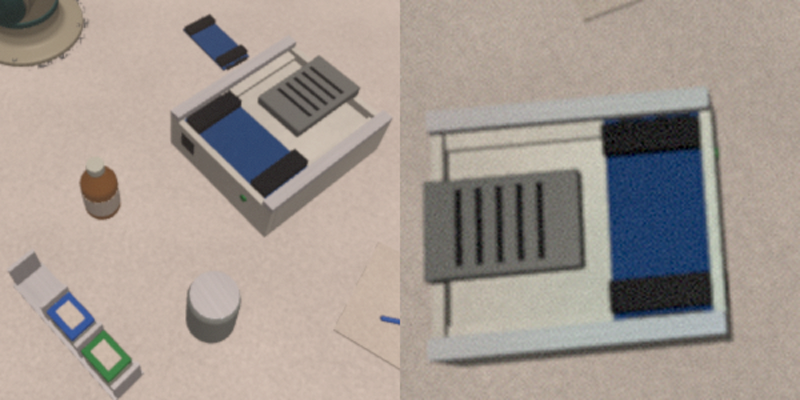

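The shutter is square and closed against the front wall at both ends (top crop 605–712, 115–315). The blue and green cassettes, the flask and the tin are undisturbed, and the arm is clear. Handing in.

```bash
python3 -c "
from rig import sign_off
print(sign_off())"
```

```text
the job is handed in; nothing more can be done
None
```

I stood the orange-lidded cassette squarely on the bay's pad, closed the shutter against its stop at both ends, left the other cassettes, tin and flask standing where they were, and handed the job in at about 34 s.

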